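# Set out the adapters and roll-weight around the insert press

## Task

Set out the insert-press station: put the cone-topped adapter in the middle of the round platen on the hand press's slide plate; drop the wide flat ring over the arbor pin, down onto its stand, and the narrow sleeve over the pin on top of the ring. Set the top-hat adapter in the middle of the cork pad that lies between the press and the arbor stand, and the rubber roll-weight in the middle of the cork pad on the other side of the arbor stand, away from the press. Everything should stand upright as it does now and lie flat on what is under it; leave the grease tin where it is.

Things in the scene. Friction and masses are not known exactly. Their poses are not given: they have to be found in the camera images.
- flat_ring: Wide flat white nylon adapter: a ring 64 mm in diameter and 18 mm high with a 22 mm through hole, 60 g. Starts upright on the bench. Origin at the centre of its underside, z up.
- sleeve: Narrow tall white nylon adapter: a sleeve 44 mm in diameter and 32 mm high with a 22 mm through hole, 45 g. Starts upright on the bench. Origin at the centre of its underside, z up.
- hat: Top-hat white nylon adapter, no hole: a round flange 56 mm in diameter and 8 mm thick, with a round boss 32 mm in diameter above it, 36 mm high in all, 50 g. Starts upright on the bench. Origin at the centre of its underside, z up.
- cone: Cone-topped white nylon adapter, no hole: a straight foot 50 mm in diameter and 18 mm high, tapering above to 14 mm at its flat top, 38 mm high in all, 60 g. Starts upright on the bench. Origin at the centre of its underside, z up.
- roll_weight: Black rubber roll-weight: a plain upright cylinder 48 mm in diameter and 55 mm high with a small steel dot on top, 350 g. Starts upright on the bench. Origin at the centre of its underside, z up.
- press: Green hand press, 250 mm high, fixed, on the left or right. Its dark slide plate, 90 mm wide, sticks out in front (-x) and bears a round steel platen, 68 mm wide, flat top 14 mm above the bench. Origin: on the bench under the platen centre; x points into the press. The base (130 wide, 30 high) begins 120 mm behind it; the ram, 40 mm wide, hangs 170 mm behind it, 95 mm up.
- arbor: Arbor stand, fixed: a dark steel disc 76 mm in diameter and 12 mm thick with an upright steel pin, 10 mm in diameter, in its centre; the pin's tip is 66 mm above the bench. Origin at the bench, on the pin's axis. Its y points roughly to the robot's left.
- cork_a: Round cork pad, 80 mm in diameter and 4 mm thick, fixed to the bench on one side (left or right) of the arbor stand, some 115 to 140 mm from it. Looks the same as the other; which one is on which side varies. Origin at the centre of its underside.
- cork_b: The other round cork pad, alike in every way, on the arbor stand's other side. Origin at the centre of its underside.
- tin: Closed brass-coloured grease tin, 71 mm in diameter and 36 mm high, standing loose behind the arbor stand; a bystander, not part of the work. Origin at the centre of its underside.
Things that resemble listed ones, but are neither listed nor needed, are in the scene too. Leave any orange or pink look-alike of the cone alone.

How it is judged:
At the end, for the whole second after the job is handed in: Cone within 12 mm of the platen centre; ring on the arbor stand and sleeve on the ring, both round the pin; top-hat and roll-weight within 14 mm of the centres of the press-side and far cork pads. All upright (0.12 rad), seated (4 mm), released, at rest (horizontal distance between cone and press below 0.012 m and height (world z) of cone between 0.01 and 0.018 m and angle between each of cone, flat_ring, sleeve's own z axis and vertical below 0.12 rad and horizontal distance between each of flat_ring, sleeve and arbor below 0.01 m and height (world z) of flat_ring between 0.008 and 0.016 m and height (world z) of sleeve between 0.026 and 0.034 m and ((((world y of press above 0 m and y of cork_a in the frame of arbor above 0 m) or (world y of press below 0 m and y of cork_a in the frame of arbor below 0 m)) and horizontal distance between hat and cork_a below 0.014 m and height (world z) of hat between 0 and 0.008 m and angle between each of hat, roll_weight's own z axis and vertical below 0.12 rad and horizontal distance between roll_weight and cork_b below 0.014 m and height (world z) of roll_weight between 0 and 0.008 m) or (((world y of press above 0 m and y of cork_b in the frame of arbor above 0 m) or (world y of press below 0 m and y of cork_b in the frame of arbor below 0 m)) and horizontal distance between hat and cork_b below 0.014 m and height (world z) of hat between 0 and 0.008 m and angle between each of hat, roll_weight's own z axis and vertical below 0.12 rad and horizontal distance between roll_weight and cork_a below 0.014 m and height (world z) of roll_weight between 0 and 0.008 m)) and linear speed of each of flat_ring, sleeve, hat, cone, roll_weight below 0.02 m/s and angular speed of each of flat_ring, sleeve, hat, cone, roll_weight below 0.2 rad/s); the robot touches nothing.
It fails at once if the grease tin is shifted by more than 30 mm (distance of tin from where it was at the start of the episode above 0.03 m).
It also fails if it takes over 109 s, if anything falls off the work surface, if the arm or the gripper's body presses on something with over 40 N, if the wrist force passes 120 N, or if a joint passes its speed limit or range.

## Robot

A 7-joint arm with a two-finger parallel gripper is mounted at the origin on the work surface. World frame = base frame: x ahead of the robot, y to its left, z up, the work surface at z = 0. Lengths are in m, angles in rad, forces in N, time in s.
With the tool pointing down it reaches from about 0.4 to 0.9 m from the base axis. Payload 5.6 kg.
Tool frame: the origin (TCP) lies midway between the tips of the shut fingers; the grasp point (between the pads) lies 19 mm behind it; y points along the fingers, z is the direction in which the jaws open and shut, and the axes are right-handed (so a half turn about y gives the same grasp; the last joint's range is limited). The gripper opens to 92 mm and grips with 3 to 60 N. Pads are 20 mm wide; open, the fingers measure 128 mm over their backs; the gripper's body (75 mm by 189 mm) begins 69 mm behind the grasp point.
Start: joints at [-1.301, 0.468, -0.012, 1.603, 0.006, 1.071, -0.056], TCP at [0.2, 0.618, 0.215] pointing down, gripper open.
Joint ranges: [-2.53, 2.53], [-0.31, 2.02], [-1.57, 1.55], [0.28, 2.44], [-1.29, 4.43], [0.15, 1.84], [-2.92, 2.92]. Speed limits (rad/s): [2.57, 2.57, 3.14, 3.14, 3.14, 3.14, 3.14].

## Interface

Orientations are given as a 3x3 rotation matrix whose columns are the frame's x, y, z axes.
In Python, from station import env, effector, solver, viewer, workorder, search_frame, tip_of gives the robot as it stands. Calls block until the motion is done:
- env.reach(position, orientation): joint-space move of the TCP to a pose.
- env.movel(position, frame=None, rate=0.15): straight line of the TCP; frame=None keeps the orientation; rate is the mean speed in m/s.
- env.goto_joints(angles): joint-space move.
- effector.release() and effector.grasp(squeeze=None): open the fingers fully, or close them until they stop; squeeze is the grip in N (None keeps the last).
- env.pause(seconds).
- solver.inverse_kinematics(position, orientation): joint angles nearest the present ones, or None.
- env.sense(): the state.
- viewer.read_camera(name): name is "scene" or "side" or "wrist"; returns (picture, depth): 420x560x3 uint8, red, green, blue; 420x560 float32, m along the optical axis (not along the pixel's ray), 0 where there is no reading.
- viewer.camera_info(name): a dict with "intrinsics" (3x3 intrinsics, pixels), "dist_coeffs" ([k1, k2, p1, p2, k3] as OpenCV has them; the pictures are not rectified), "eye" and "rotation" of the camera in the world; the wrist camera has in their place "T_tool_cam" (4x4, takes a point from camera to tool coordinates, whose origin is the TCP and whose axes are the tool frame's). Camera axes: x right, y up, looking along -z (the intrinsics and any distortion apply to the point x, -y, -z); pixel columns grow to the right and rows downward; lengths in m; the calibration is good to about 2 mm. A picture is of the moment at which its call begins: read the wrist's pose just before it. camera_info takes no time and is no camera call.
A pose or a line that the arm cannot do raises env.PlanningError and nothing moves.
- workorder.finish_job(): hands the job in, once; it reports no verdict.
Trained networks look in the newest picture that a camera, given by its name, has taken for a name from the list of things; names that differ only in an ending like _2 or _b are one class to them, and where a whole thing is asked for, a point or a joint stands for the part that bears it (a point fixed in the world has none). Each returns a list of dicts, best first, with "score" (0 to 1); they miss things now and then, are a little off and sometimes report something else, mostly with a low value. They report only what shows in the picture. A call takes as long as a camera call. They do not tell look-alikes from the thing itself.
- search_frame(camera, name): "at" ([x, y, z] in m, in world coordinates, good to about 4 mm: the middle of the surface that is visible of it).
- tip_of(camera, name): "at" ([x, y, z] in m, in world coordinates, good to about 4 mm: a listed point, or the origin of a listed thing).
The state is a dict: "t": time; "joint_positions": joint angles; "joint_velocities": joint speeds; "tau": joint torques, N m; "ee_pos": TCP position; "tcp_rot": TCP orientation; "wrist_force": force on the tool from outside, world axes, zero at the start; "moment": the same for the moment, N m; "gripper_width": finger opening in m.
Only numpy, scipy, OpenCV 4.12 (cv2) and the standard library are available. Lean on these libraries where they do the work, as an engineer would, in place of code of your own. Each camera call takes 0.05 s, during which the arm holds its last target. There are 200 camera calls.

## Working session

There is one attempt and no reset: what is moved stays moved. The work goes in short steps, each a Python script; the robot and the scene stay as the last script left them, time stands still between calls to the robot, and variables do not carry over. Pictures are saved under pics/ and viewed, about 12 in all and at most 16, crops included, and the job is handed in when it is done.

```bash
ls; mkdir -p pics
cat > h.py <<'E'
import numpy as np, cv2
from station import env, effector, solver, viewer, workorder, search_frame, tip_of
def shot(cam,fn=None):
    s=env.sense(); p,d=viewer.read_camera(cam)
    if fn: cv2.imwrite('pics/'+fn,cv2.cvtColor(p,cv2.COLOR_RGB2BGR))
    return p,d,s
def cloud(cam,d,s):
    """world xyz for each pixel"""
    i=viewer.camera_info(cam);K=np.array(i['intrinsics']);h,w=d.shape
    u,v=np.meshgrid(np.arange(w),np.arange(h))
    n=cv2.undistortPoints(np.stack([u,v],-1).reshape(-1,1,2).astype(float),K,np.array(i['dist_coeffs'],float)).reshape(h,w,2)
    P=np.stack([n[...,0]*d,-n[...,1]*d,-d],-1)
    if cam=='wrist':
        T=np.array(i['T_tool_cam']);P=P@T[:3,:3].T+T[:3,3]
        R,t=np.array(s['tcp_rot']),np.array(s['ee_pos'])
    else: R,t=np.array(i['rotation']),np.array(i['eye'])
    W=P@R.T+t; W[d<=0]=np.nan
    return W
E
python3 - <<'E'
from h import *
np.set_printoptions(precision=3,suppress=True)
for c in ['scene','side']:
    p,d,s=shot(c,c+'0.png'); np.savez(c+'0.npz',p=p,d=d,W=cloud(c,d,s))
    for n in ['flat_ring','sleeve','hat','cone','roll_weight','press','arbor','cork_a','tin']:
        print(c,n,[(np.round(r['at'],3).tolist(),round(r['score'],2)) for r in tip_of(c,n)[:4]])
s=env.sense();print(s['t'],s['ee_pos'],s['tcp_rot'],s['gripper_width'])
E
```

```text
pics
scene flat_ring []
scene sleeve [([0.439, -0.23, 0.002], 0.82)]
scene hat [([0.431, 0.24, -0.003], 0.77)]
scene cone [([0.352, 0.093, -0.002], 0.68), ([0.543, 0.2, -0.001], 0.64), ([0.304, 0.235, 0.006], 0.61), ([0.468, 0.13, -0.002], 0.58)]
scene roll_weight [([0.461, -0.125, 0.004], 0.7)]
scene press [([0.536, -0.385, -0.001], 0.8)]
scene arbor [([0.654, -0.033, -0.002], 0.8), ([0.46, -0.123, 0.001], 0.4)]
scene cork_a [([0.67, -0.169, -0.0], 0.85), ([0.638, 0.1, -0.0], 0.69)]
scene tin [([0.791, -0.029, -0.001], 0.9), ([0.539, -0.383, 0.002], 0.55)]
side flat_ring [([0.479, -0.014, 0.003], 0.64), ([0.791, -0.029, 0.002], 0.39)]
side sleeve [([0.434, -0.232, 0.004], 0.94)]
side hat [([0.43, 0.235, -0.002], 0.74), ([0.792, -0.029, 0.001], 0.46)]
side cone [([0.355, 0.091, -0.001], 0.91), ([0.466, 0.129, -0.001], 0.79), ([0.544, 0.197, 0.002], 0.76), ([0.304, 0.227, 0.001], 0.69)]
side roll_weight [([0.457, -0.128, -0.003], 0.91)]
side press [([0.536, -0.385, 0.0], 0.7)]
side arbor [([0.65, -0.035, 0.003], 0.66), ([0.429, 0.238, -0.001], 0.45)]
side cork_a [([0.638, 0.097, -0.002], 0.87), ([0.669, -0.169, 0.002], 0.82)]
side tin [([0.792, -0.025, 0.001], 0.97)]
1.0 [0.2   0.618 0.215] [[ 0.951  0.     0.308]
 [-0.308 -0.     0.951]
 [ 0.    -1.     0.   ]] 0.09172444081657782
```

View pics/scene0.png

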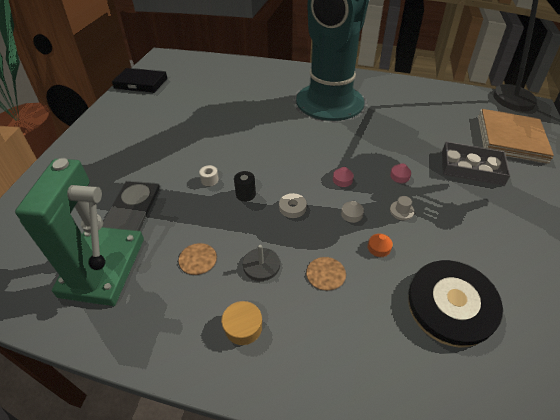

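View pics/side0.png

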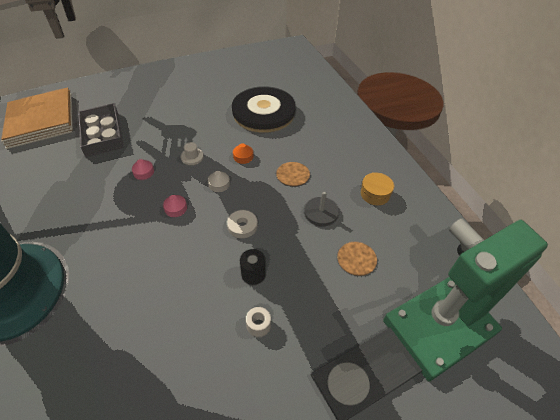

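Scene view (the robot is at the top, so -y is to the left):
- **Press:** its platen is at (136,194). That puts the press on -y, so the press-side cork is (197,258) and the far cork is (326,273).
- **Parts:** sleeve (209,175), roll-weight (245,185), ring (292,205), hat (403,207).
- **Cone candidates:** pink (343,176), pink (401,172), orange (380,244) and white (353,210). Only the white one fits, at about (0.467, 0.130).

Next I'll refine the positions with depth and confirm the cone in a crop.

```bash
cat > fit.py <<'E'
from h import *
from scipy.optimize import least_squares
G={'flat_ring':((.479,-.014),.018,.032),'sleeve':((.437,-.231),.032,.022),'hat':((.430,.237),.008,.028),'hatboss':((.430,.237),.036,.016),'cone':((.467,.130),.038,.007),
'roll_weight':((.459,-.127),.055,.024),'press':((.536,-.385),.014,.034),'arbor':((.652,-.034),.012,.038),'corkP':((.67,-.169),.004,.04),'corkF':((.638,.098),.004,.04)}
def top(W,c,z,r,tol=.004):
    """centre of a flat disc of known radius near c at height z: best-covering position of the top points"""
    m=(np.abs(W[...,2]-z)<tol)&(np.hypot(W[...,0]-c[0],W[...,1]-c[1])<r+.012)
    q=W[m][:,:2]
    if len(q)<8: return None
    f=lambda p: np.maximum(np.hypot(*(q-p).T)-r,0).sum()*1.0
    g=np.linspace(-.012,.012,25); best=min(((f(np.add(c,(a,b))),a,b) for a in g for b in g))
    cand=[(a,b) for a in g for b in g if f(np.add(c,(a,b)))<=best[0]*1.05+1e-4]
    (mx,my),R=cv2.minEnclosingCircle(q.astype(np.float32))
    return np.round(np.add(c,np.mean(cand,0)),4),np.round((mx,my,R),4),len(q),round(float(np.median(W[m][:,2])),4)
E
python3 - <<'E'
from fit import *
for c in ['scene','side']:
    W=np.load(c+'0.npz')['W']
    for n,(p,z,r) in G.items(): 
        t=top(W,p,z,r, .002 if n in('corkP','corkF') else .004); print(c,n,t)
p=cv2.imread('pics/scene0.png')[150:270,270:430]
cv2.imwrite('pics/c1.png',cv2.resize(p,None,fx=4.5,fy=4.5,interpolation=cv2.INTER_CUBIC))
E
```

```text
scene flat_ring (array([ 0.478, -0.01 ]), array([ 0.478 , -0.0101,  0.0331]), 422, 0.0183)
scene sleeve (array([ 0.436, -0.232]), array([ 0.4356, -0.2326,  0.0233]), 155, 0.0324)
scene hat (array([0.428, 0.238]), array([0.4278, 0.2379, 0.028 ]), 209, 0.0082)
scene hatboss (array([0.427, 0.238]), array([0.4273, 0.2381, 0.0167]), 122, 0.0364)
scene cone (array([0.4665, 0.1275]), array([0.4654, 0.1279, 0.0112]), 54, 0.0372)
scene roll_weight (array([ 0.462, -0.128]), array([ 0.4614, -0.1283,  0.025 ]), 251, 0.0555)
scene press (array([ 0.5381, -0.3829]), array([ 0.536, -0.385,  0.046]), 751, 0.0143)
scene arbor (array([ 0.651, -0.035]), array([ 0.6504, -0.0342,  0.0386]), 849, 0.0122)
scene corkP (array([ 0.6714, -0.1686]), array([ 0.6698, -0.1698,  0.0518]), 916, 0.0039)
scene corkF (array([0.6393, 0.098 ]), array([0.6383, 0.0983, 0.0519]), 995, 0.0039)
side flat_ring (array([ 0.478, -0.011]), array([ 0.4777, -0.0107,  0.0328]), 535, 0.0176)
side sleeve (array([ 0.436, -0.232]), array([ 0.4363, -0.2324,  0.0231]), 371, 0.0318)
side hat (array([0.4267, 0.2373]), array([0.4266, 0.2387, 0.0292]), 177, 0.0083)
side hatboss (array([0.4265, 0.238 ]), array([0.4261, 0.2378, 0.0171]), 102, 0.0363)
side cone (array([0.4643, 0.1243]), array([0.4638, 0.1234, 0.0111]), 49, 0.0371)
side roll_weight (array([ 0.462, -0.13 ]), array([ 0.4618, -0.1299,  0.0242]), 466, 0.0547)
side press (array([ 0.5353, -0.3853]), array([ 0.536 , -0.385 ,  0.0461]), 2460, 0.013)
side arbor (array([ 0.6493, -0.0357]), array([ 0.6491, -0.035 ,  0.0388]), 673, 0.0116)
side corkP (array([ 0.6665, -0.17  ]), array([ 0.6698, -0.1704,  0.0509]), 912, 0.0036)
side corkF (array([0.6385, 0.0955]), array([0.6341, 0.098 , 0.0504]), 586, 0.0037)
```

View pics/c1.png

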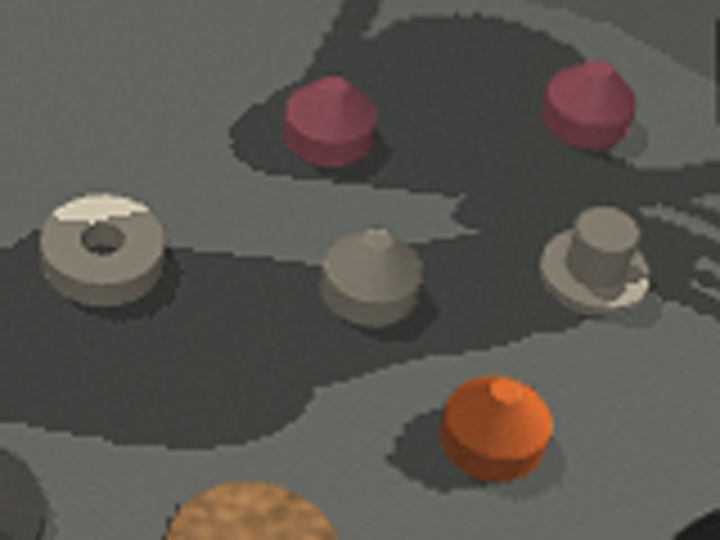

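The crop confirms the white cone at (372,278), with pink and orange look-alikes around it. Starting with the hat.

```bash
cat > pp.py <<'E'
from h import *
def R(yaw=0.):
    c,s=np.cos(yaw),np.sin(yaw); return np.array([[c,0,-s],[s,0,c],[0,-1,0]],float)
Z=.19
def say(*a): s=env.sense(); print(*a,'t',round(s['t'],1),'w',round(s['gripper_width'],4),'F',np.round(s['wrist_force'],1),'p',np.round(s['ee_pos'],4))
def pick(xy,z,N,yaw=0.):
    env.reach([*xy,.14],R(yaw)); env.movel([*xy,z],rate=.15); effector.grasp(squeeze=N); say('grasped')
    env.movel([*xy,Z],rate=.25); say('lifted')
def place(xy,z,hover=Z,yaw=0.):
    env.reach([*xy,hover],R(yaw)); env.movel([*xy,z+.02],rate=.2); env.movel([*xy,z],rate=.04); say('down')
    effector.release(); env.pause(.2); env.movel([*xy,Z],rate=.25); say('up')
E
python3 - <<'E'
from pp import *
pick((.427,.238),.013,20)
place((.669,-.169),.0185)
E
```

```text
grasped t 4.6 w 0.0311 F [-0.1  0.8 -0.3] p [0.427 0.238 0.013]
lifted t 5.5 w 0.0309 F [-0.6 -1.  -2. ] p [0.4262 0.2375 0.189 ]
down t 8.7 w 0.0311 F [-0.8 -0.1 -0.3] p [ 0.669  -0.1691  0.0183]
up t 10.8 w 0.0916 F [-0.6  0.1  0.5] p [ 0.6681 -0.1686  0.1886]
```

```bash
python3 - <<'E'
from pp import *
pick((.462,-.129),.012,40)
place((.6385,.0975),.0175)
pick((.465,.1265),.003,25)
place((.536,-.385),.018)
shot('scene','s1.png'); shot('side','sd1.png')
E
python3 -c "
import cv2,numpy as np
a=cv2.imread('pics/s1.png')[140:350,90:440];b=cv2.imread('pics/sd1.png')[140:420,150:430]
a=cv2.resize(a,(467,280));cv2.imwrite('pics/m1.png',np.hstack([a,b]))"
```

```text
grasped t 13.4 w 0.0473 F [-0.2  0.7  1.8] p [ 0.462  -0.1288  0.0121]
lifted t 14.2 w 0.0477 F [-0.   0.8 -5. ] p [ 0.4607 -0.1287  0.1886]
down t 16.9 w 0.0476 F [-0.7 -0.3 -4.7] p [0.6385 0.0975 0.0173]
up t 18.7 w 0.0922 F [-0.1 -0.4  0.3] p [0.6375 0.0975 0.1886]
grasped t 21.3 w 0.049 F [-1.2  0.3  2.8] p [0.465  0.1266 0.0031]
lifted t 22.2 w 0.0492 F [-0.2 -0.2 -1.4] p [0.464  0.1263 0.1889]
down t 25.6 w 0.0489 F [ 0.2 -0.2 -1. ] p [ 0.5359 -0.3851  0.0178]
up t 27.4 w 0.092 F [-0.5 -0.   0.3] p [ 0.5354 -0.3841  0.1886]
```

View pics/m1.png

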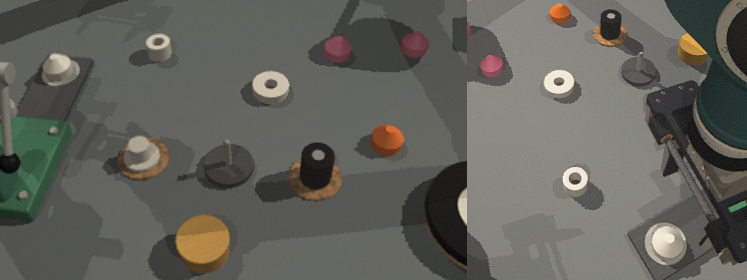

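The hat (140,155), weight (318,170) and cone (58,68 left, 665,242 right) are upright and look centred. Next I'll check the pin axis, then place the ring.

Run:
```python
from pp import *
for c in ['scene','side']:
    W=np.load(c+'0.npz')['W']; m=(np.hypot(W[...,0]-.65,W[...,1]+.035)<.025)&(W[...,2]>.025)&(W[...,2]<.07)
    q=W[m]; e=np.array(viewer.camera_info(c)['eye'])[:2]; v=np.median(q[:,:2],0)-e; v/=np.hypot(*v)
    print(c,len(q),np.median(q,0).round(4),'axis',(np.median(q[:,:2],0)+v*.004).round(4),q[:,2].max().round(3))
env.reach([.478,-.0105,.14],R()); 
p,d,s=shot('wrist'); W=cloud('wrist',d,s)
from fit import top
print(top(W,(.478,-.0105),.018,.032))
```

```text
scene 74 [ 0.6537 -0.0333  0.0502] axis [ 0.6499 -0.0346] 0.067
side 56 [ 0.6485 -0.0377  0.0488] axis [ 0.6506 -0.0343] 0.066
(array([ 0.478 , -0.0085]), array([ 0.4777, -0.0083,  0.032 ]), 2823, 0.0184)
```

```bash
python3 - <<'E'
from pp import *
pick((.478,-.0095),.003,25)
place((.6503,-.0346),.0158)
shot('side','sd2.png')
env.reach([.436,-.232,.14],R()); 
p,d,s=shot('wrist'); W=cloud('wrist',d,s)
from fit import top
print(top(W,(.436,-.232),.032,.022))
p,d,s=shot('scene','s2.png');print(top(cloud('scene',d,s),(.650,-.0346),.030,.032))
E
python3 -c "
import cv2,numpy as np
a=cv2.imread('pics/s2.png')[190:330,160:400];b=cv2.imread('pics/sd2.png')[130:270,240:420]
f=lambda i:cv2.resize(i,None,fx=1.8,fy=1.8);cv2.imwrite('pics/m2.png',np.hstack([f(a),f(b)]))"
```

```text
grasped t 30.8 w 0.0638 F [-0.7  0.3  4.3] p [ 0.4783 -0.0093  0.0033]
lifted t 31.7 w 0.0637 F [-0.3  0.1 -0.5] p [ 0.477  -0.0093  0.1889]
down t 34.0 w 0.0637 F [ 0.8  0.4 -1.1] p [ 0.6502 -0.0346  0.0155]
up t 35.7 w 0.0917 F [-0.1  0.8  0.2] p [ 0.6493 -0.0342  0.1886]
(array([ 0.435, -0.23 ]), array([ 0.4353, -0.2303,  0.0219]), 1250, 0.0323)
(array([ 0.65  , -0.0346]), array([ 0.6493, -0.0354,  0.0325]), 571, 0.0302)
```

View pics/m2.png

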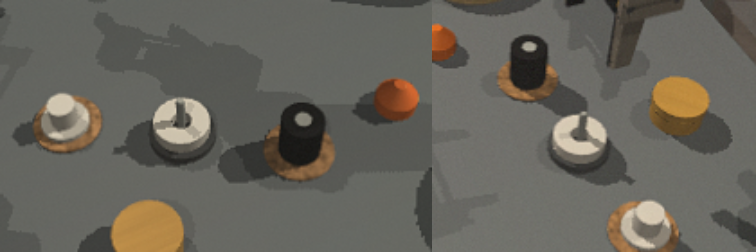

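The ring is seated round the pin (180,125), with its top at z = 0.030. Now the sleeve, then final measurements.

```bash
python3 - <<'E'
from pp import *
pick((.4355,-.231),.008,25)
place((.6503,-.0346),.0388)
env.reach([.45,.05,.25],R()); env.pause(.3)
from fit import top
for c in ['scene','side']:
    p,d,s=shot(c,c+'3.png'); W=cloud(c,d,s)
    for n,xy,z,r in [('sleeve',(.65,-.0346),.062,.022),('ring',(.65,-.0346),.030,.032),('hat',(.669,-.169),.040,.016),('weight',(.6385,.0975),.059,.024),('cone',(.536,-.385),.052,.007),('tin',(.791,-.028),.036,.0355)]:
        print(c,n,top(W,xy,z,r))
say('end')
E
python3 -c "
import cv2,numpy as np
a=cv2.imread('pics/scene3.png')[160:350,50:400];b=cv2.imread('pics/side3.png')[130:420,240:440]
cv2.imwrite('pics/m3.png',np.hstack([cv2.resize(a,(534,290)),b]))"
```

```text
grasped t 39.0 w 0.0423 F [0.1 0.2 1.1] p [ 0.4355 -0.231   0.008 ]
lifted t 39.9 w 0.0424 F [ 0.6  0.1 -0.7] p [ 0.4348 -0.2303  0.189 ]
down t 42.5 w 0.0425 F [-0.4 -0.6 -1.2] p [ 0.6502 -0.0347  0.0385]
up t 44.3 w 0.0917 F [-1.1 -0.2 -0.3] p [ 0.6494 -0.0341  0.1887]
scene sleeve (array([ 0.6503, -0.0349]), array([ 0.6504, -0.036 ,  0.0226]), 282, 0.062)
scene ring (array([ 0.6505, -0.0346]), array([ 0.6505, -0.0346,  0.0325]), 287, 0.0301)
scene hat (array([ 0.67 , -0.169]), array([ 0.6703, -0.1688,  0.017 ]), 162, 0.0403)
scene weight (array([0.6385, 0.0975]), array([0.6385, 0.0973, 0.0243]), 423, 0.0591)
scene cone (array([ 0.5375, -0.3825]), array([ 0.5367, -0.3834,  0.0109]), 51, 0.0515)
scene tin (array([ 0.7905, -0.0285]), array([ 0.7908, -0.0287,  0.036 ]), 1182, 0.0364)
side sleeve (array([ 0.6495, -0.0356]), array([ 0.6492, -0.0352,  0.0219]), 220, 0.0613)
side ring (array([ 0.6483, -0.0363]), array([ 0.6481, -0.0364,  0.0314]), 240, 0.0295)
side hat (array([ 0.668, -0.17 ]), array([ 0.6677, -0.1705,  0.0166]), 190, 0.0392)
side weight (array([0.6385, 0.0965]), array([0.6388, 0.0965, 0.0246]), 254, 0.0587)
side cone (array([ 0.5345, -0.3855]), array([ 0.534 , -0.3854,  0.0123]), 137, 0.0508)
side tin (array([ 0.79 , -0.029]), array([ 0.79  , -0.0277,  0.0374]), 595, 0.0355)
end t 45.6 w 0.0916 F [-1.3  0.3 -0.7] p [0.4503 0.0496 0.2498]
```

View pics/m3.png

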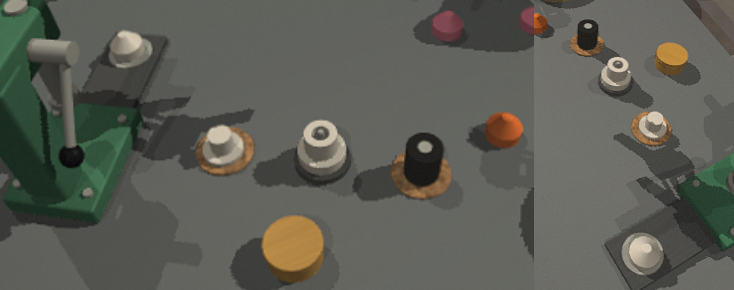

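All parts are in place. One last check before handing in: the platen centre by pixel, since its depth fit was the weakest (the slide plate got mixed in).

Run:
```python
from h import *
for c,(u,v) in [('side',(349,383)),('scene',(136,194))]:
    print(c,np.nanmedian(np.load(c+'0.npz')['W'][v-2:v+3,u-2:u+3],(0,1)).round(4))
workorder.finish_job()
```

```text
side [ 0.5371 -0.3836  0.0147]
scene [ 0.5359 -0.38    0.0157]
the job is handed in; nothing more can be done
```

The station is set out and I handed the job in at about 46 s of the 109 s allowed. `finish_job` reports no verdict, so the results below are from my own final checks with both fixed cameras.

| Item | Final position | Distance from target | Height check |
|---|---|---|---|
| Cone on platen | (0.536, -0.384) | about 2–4 mm; the four platen-centre estimates (network, depth fit, pixel in each camera) differ by up to 5 mm; limit 12 mm | top at z ≈ 0.051, seated |
| Ring on arbor stand | (0.650, -0.035) | within about 2 mm of the pin axis | top at z ≈ 0.030, seated |
| Sleeve on ring | (0.650, -0.035) | within about 2 mm of the pin axis | top at z ≈ 0.062, seated |
| Hat on press-side cork | (0.669, -0.169) | within about 2 mm of the cork centre | top at z ≈ 0.040, seated |
| Roll-weight on far cork | (0.6385, 0.097) | within about 2 mm of the cork centre | top at z ≈ 0.059, seated |

- **Upright and clear:** in the last pictures everything stood upright, and the gripper was open and well away from the parts.
- **Tin and look-alikes:** the tin measured within about 2 mm of where it started, and I left the pink and orange cones alone.
- **Disagreements:** the two cameras differed by 1–3 mm on most parts, and by up to about 4 mm on the cone's small top. No check failed.

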